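# Close and lock the specimen vial rack

### The job

Get the vial rack ready to be carried to the microscope: first press the two flip caps that stand open fully shut. Then lock the rack: push the red lock knob down, slide it held down along its slot (towards the far end from where it starts) until you feel its end stop, and let go so that it springs back up in the end position. The stop's place cannot be seen; do not ram the knob into it, and leave the two bottles and the mounted specimen where they stand.

Things in the scene. Friction and masses are not known exactly. Their poses are not given: they have to be found in the camera images.
- rack: Fixed rack, 128 mm (x) by 190 mm (y). Origin on the table, mid-length; x points away from the robot (yaw within 0.4 rad), y along its length. Rear: white vial block, x +10 to +72 mm, 45 mm high, three vials in a row at x = +40, y = -55, 0, +55 mm. Front: aluminium lock housing, x -57 to +9 mm, 38 mm high, with a black slot along y at x = -30 mm in which the lock knob travels.
- knob_top (a point): Centre of the top of the red lock knob, 24 mm (rack x) by 20 mm (rack y), 26 mm tall, on a yellow stem; axes as the rack's. At the start it is up: top 76.5 mm above the table, at rack x -30, y -55 mm. A dark plate 30 by 40 mm, top at 40.5 mm, slides under it. Pinch it across rack y near its top, so that the fingertips clear the plate when it is pushed down 9 mm.
- lock_slide (a joint): Knob travel along rack +y, m; 0 at the start. It slides only while pressed down over 6 mm; 2 N friction. A rigid hidden end stop lies at 0.055 to 0.100 m, different each time, found by feel (the slot goes on). Over 20 N against the stop is ramming. Let go within 3 mm of the stop the knob springs up; let go earlier it stays caught down, and can be pressed and slid on.
- lock_press (a joint): How far the knob is pressed down, m: 0 up, 0.009 fully down (hard bottom); spring, 3 N at the top to 7 N at the bottom. Locked means up again (under 0.003) in the end position.
- vial_a_mouth (a point): Centre of the rim of clear vial A (28 mm diameter, 31 mm collar), 80 mm above the table; the point's x and y axes are those of the rack. Which of the three places it has changes. The cap hinges on the rack +x side of the rim, 17 mm from the centre, at rim height.
- vial_b_mouth (a point): The same for vial B.
- vial_c_mouth (a point): The same for vial C.
- cap_a (a joint): Opening of vial A's blue cap, rad: 0 shut (flat on the rim, top 7 mm above it), 1.2 to 1.9 when standing open, at most 2.4, leaning back away from the robot. Cap 31 mm in diameter, 6 mm thick, with a thumb lip, reaching 39 mm from its hinge. A stiff hinge (0.05 N m) keeps it where it is left; push it over from behind (from rack +x), then press it down.
- cap_b (a joint): The same for vial B's cap.
- cap_c (a joint): The same for vial C's cap. Two of the three caps stand open at the start, the third is shut.
- dropper_bottle: Loose amber dropper bottle with a red bulb, 40 mm in diameter, 86 mm tall, origin under its centre; stands beyond the rack's +y end. Leave alone.
- white_bottle: Loose small white bottle with a blue cap, 27 mm in diameter, 63 mm tall, origin under its centre; stands beyond the rack's -y end. Leave alone.
- mount: Loose black resin-mounted metal specimen, 30 mm in diameter, 18 mm tall, origin under its centre; lies in front of the rack. Leave alone.

How it is judged:
By the outcome, as a careful person would: the job done as asked, in the order asked, and still so for the second after the job is handed in, with the robot touching nothing.
It also fails if it takes over 54 s, if anything falls off the work surface, if the arm or the gripper's body presses on something with over 40 N, if the wrist force passes 120 N, or if a joint passes its speed limit or range.

### The arm

A 7-joint arm with a two-finger parallel gripper is mounted at the origin on the work surface. World frame = base frame: x ahead of the robot, y to its left, z up, the work surface at z = 0. Lengths are in m, angles in rad, forces in N, time in s.
With the tool pointing down it reaches from about 0.35 to 0.9 m from the base axis. Payload 8.1 kg.
Tool frame: the origin (TCP) lies between the finger pads; the fingertips stand 25 mm ahead of it and the grasp point (between the pads) lies 6 mm ahead of it; z points along the fingers, y is the direction in which the jaws open and shut (so a half turn about z gives the same grasp; the last joint's range is limited). The gripper opens to 92 mm and grips with 3 to 60 N. Pads are 19 mm wide; open, the fingers measure 130 mm over their backs; the gripper's body (75 mm by 190 mm) begins 47 mm behind the grasp point.
Start: joints at [-1.268, 0.434, 0.025, 1.573, -0.012, 1.134, -0.075], TCP at [0.247, 0.574, 0.252] pointing down, gripper open.
Joint ranges: [-2.62, 2.62], [-0.44, 2.09], [-1.27, 1.32], [0.08, 2.57], [-1.32, 4.46], [0.12, 2], [-2.74, 2.74]. Speed limits (rad/s): [2.22, 2.22, 3.01, 3.01, 3.14, 3.14, 3.14].

### API

Orientations are given as a rotation vector (axis times angle).
In Python, from cell import * gives the robot as it stands.
- The arm moves only by the shell command python3 -m jog 'ROWS' [FORCE]. ROWS is JSON, one flat list of numbers, 5 for each row, row after row: the finger opening in mm, from 0 to 91.8, then the shift along the tool's x, y, z in units of 40 mm (1.0 is 40 mm), then the turn about the tool's z in units of 6 degrees (1.0 is 6 degrees). A call has 1 to 20 rows; each row shifts and turns the pose as measured when the row begins, along the tool's axes as they then stand; what a row does not reach is not made up. A row lasts 1/12 s, in which the tool goes at most 41.7 mm and 7.16 degrees, less where a joint would pass 70% of its speed; a pose out of reach is approached as far as the arm can. A call is refused whole if a number of a shift passes 1 or a number of a turn 1, either way. A call with a gripper value outside its range is refused whole. The fingers move at their own pace and stop on an object; FORCE is the grip in N (left out, the last holds). Time passes only in rows, so rows that do not move let the fingers close. It gives the time, the measured TCP pose, the force and the opening at its end, in the units of the state.
- observe(): the state, without advancing time (a new reading comes with each control period).
- get_image(name): name is "scene" or "side" or "wrist"; returns the picture (384x512x3 uint8, red, green, blue); there is no depth.
- camera_params(name): a dict with "intrinsics" (3x3 intrinsics, pixels), "xyz" and "orientation" of the camera in the world. Camera axes: x right, y down, z forward; pixel columns grow to the right and rows downward; lengths in m; the calibration is good to about 2 mm. A picture is of the moment at which its call begins: read the wrist's pose just before it. camera_params takes no time and is no camera call; for the wrist camera it gives the pose at the moment of the call.
- sign_off(): hands the job in, once; it reports no verdict.
The state is a dict: "clock": time; "joints": joint angles; "dq": joint speeds; "joint_efforts": joint torques, N m; "position": TCP position; "ee_rot": TCP orientation; "force": force on the tool from outside, world axes, zero at the start; "ft_torque": the same for the moment, N m; "width": opening from 0.0 (shut) to 1.0 (fully open).
Only numpy, scipy, OpenCV 4.12 (cv2) and the standard library are available. Lean on these libraries where they do the work, as an engineer would, in place of code of your own. Each camera call takes 0.05 s, during which the arm holds its last target. There are 200 camera calls.

## Working session

There is one attempt and no reset: what is moved stays moved. The work goes in short steps, Python scripts to look and compute and a shell command to move; the robot and the scene stay as the last step left them, time stands still between calls to the robot, and variables do not carry over. Pictures are saved under pics/ and viewed, about 8 in all and at most 12, crops included, and the job is handed in when it is done.

```bash
mkdir -p pics; ls; python3 - <<'E'
from cell import *
import cv2,numpy as np
s=observe();print({k:np.round(v,3).tolist() for k,v in s.items()})
for n in ("scene","side"):
    p=camera_params(n);print(n,p)
    cv2.imwrite(f"pics/{n}0.png",get_image(n)[:,:,::-1])
a=[cv2.imread(f"pics/{n}0.png") for n in("scene","side")]
print(camera_params("wrist"))
E
```

```text
pics
{'clock': 0.0, 'joints': [-1.268, 0.435, 0.025, 1.574, -0.012, 1.134, -0.075], 'dq': [-0.001, 0.001, -0.001, 0.001, -0.001, -0.0, 0.0], 'joint_efforts': [-0.0, -66.786, 0.985, -31.446, -0.06, 0.043, 0.0], 'position': [0.247, 0.574, 0.251], 'ee_rot': [-0.633, -3.077, 0.002], 'force': [-1.066, -0.056, -0.073], 'ft_torque': [0.009, 0.007, 0.015], 'width': 1.003}
scene {'intrinsics': array([[393.1052657 ,   0.        , 257.35695219],
       [  0.        , 393.1052657 , 195.21495327],
       [  0.        ,   0.        ,   1.        ]]), 'xyz': array([0.80159635, 0.51795985, 0.50036178]), 'orientation': array([-0.65193107, -2.56074758,  1.26379602])}
side {'intrinsics': array([[393.70926504,   0.        , 259.50325913],
       [  0.        , 393.70926504, 189.69755937],
       [  0.        ,   0.        ,   1.        ]]), 'xyz': array([0.43696373, 0.50179974, 0.58100105]), 'orientation': array([-0.2512201 ,  2.82302281, -1.15182087])}
{'intrinsics': array([[332.09227521,   0.        , 252.42494911],
       [  0.        , 332.09227521, 194.96847511],
       [  0.        ,   0.        ,   1.        ]]), 'xyz': array([0.17852493, 0.60360834, 0.38355152]), 'orientation': array([2.42082816, 1.59450913, 0.22300064])}
```

View pics/scene0.png

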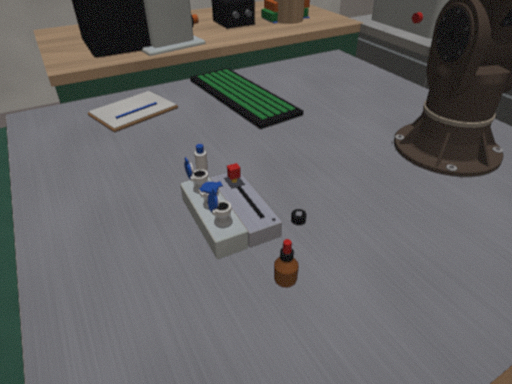

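View pics/side0.png

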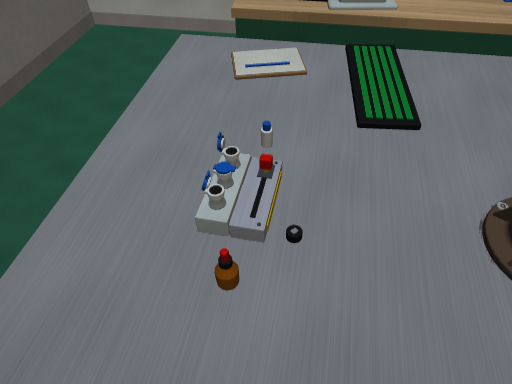

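The scene view shows the rack around (230,210), knob at (234,172), and the side view shows it around (240,195), knob at (266,161). The middle cap is shut and the two end caps are open. I'll zoom in for exact pixels.

```bash
python3 - <<'E'
import cv2,numpy as np
a=cv2.imread("pics/scene0.png")[140:260,170:290];b=cv2.imread("pics/side0.png")[120:240,190:310]
o=[]
for im,(u,v) in((a,(170,140)),(b,(190,120))):
    im=cv2.resize(im,None,fx=3.3333,fy=3.3333,interpolation=cv2.INTER_CUBIC)
    for k in range(0,120,20):
        cv2.putText(im,str(u+k),(int(k*3.333),8),0,.3,(0,255,255));cv2.putText(im,str(v+k),(0,int(k*3.333)+4),0,.3,(0,255,255))
        cv2.line(im,(int(k*3.333),0),(int(k*3.333),400),(0,200,200),1) if 0 else None
    o.append(im)
cv2.imwrite("pics/z0.png",np.hstack(o))
E
```

```text
(no output)
```

View pics/z0.png

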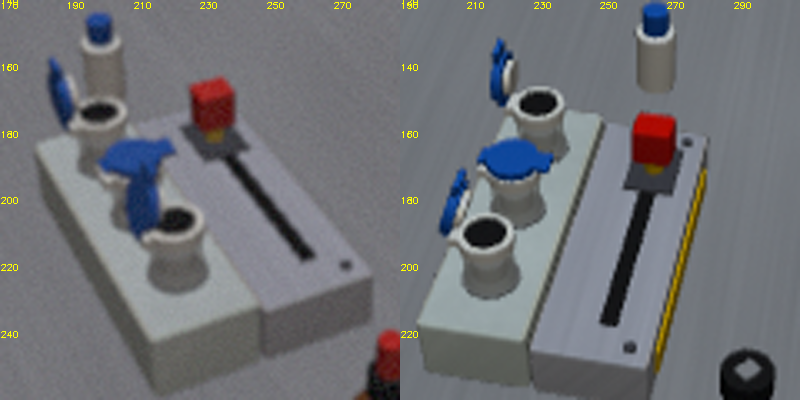

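The vials at both ends (y=-55 and +55) are open and the middle one is shut. Next I fit the rack pose.

```bash
cat > h.py <<'E'
import numpy as np
from scipy.spatial.transform import Rotation as R
from scipy.optimize import least_squares
from cell import *
def proj(p,X):
    c=(np.asarray(X)-p['xyz'])@R.from_rotvec(p['orientation']).as_matrix()
    h=c@p['intrinsics'].T; return h[...,:2]/h[...,2:]
def w(q,P):
    P=np.atleast_2d(np.array(P,float)); c,s=np.cos(q[2]),np.sin(q[2])
    return np.c_[q[0]+c*P[:,0]-s*P[:,1],q[1]+s*P[:,0]+c*P[:,1],P[:,2]]
def tool(q,P):  # rack point (TCP target) -> shift in tool axes, units of 40mm
    s=observe(); M=R.from_rotvec(s['ee_rot'])
    return M.inv().apply(w(q,P)[0]-s['position'])/.04
E
python3 - <<'E'
from h import *
obs={'scene':[((40,-55,80),(200.6,173.6)),((40,55,80),(223.4,206)),((-30,-55,76.5),(233.6,166)),((72,95,45),(216.5,242.9)),((72,-95,45),(181.4,184.4)),((-57,95,38),(281.6,224))],
'side':[((40,-55,80),(231.7,150.9)),((40,55,80),(216.1,189.9)),((-30,-55,76.5),(266.5,156.9)),((72,95,45),(195.4,217.5)),((10,-95,45),(251.2,154.5)),((10,95,45),(228.7,223.5)),((-57,95,38),(265,231.6)),((-57,-95,38),(282.4,161.4))]}
def res(q,ns=('scene','side')):
    return np.concatenate([(proj(camera_params(n),w(q,np.array([o[0] for o in obs[n]])/1e3))-[o[1] for o in obs[n]]).ravel() for n in ns])
for ns in (('scene',),('side',),('scene','side')):
    f=least_squares(res,[.6,.1,0],args=(ns,),loss='soft_l1');print(ns,f.x.round(4),f.fun.reshape(-1,2).round(1).tolist())
E
```

```text
('scene',) [ 0.5679 -0.0172 -0.0301] [[0.0, 0.6], [-0.2, 1.0], [0.9, 0.4], [-0.7, -0.1], [-1.3, -1.7], [2.3, -1.7]]
('side',) [ 0.568  -0.0189 -0.0195] [[-0.0, 0.7], [0.1, 0.9], [0.0, 0.4], [-0.8, 0.3], [0.2, -0.4], [-0.5, -0.6], [0.5, -0.5], [0.5, -0.9]]
('scene', 'side') [ 0.5679 -0.0184 -0.0221] [[-0.4, 0.4], [-0.2, 0.6], [0.4, 0.1], [-0.4, -0.5], [-1.8, -1.8], [2.2, -2.4], [0.0, 0.9], [0.1, 1.1], [0.1, 0.6], [-0.9, 0.4], [0.3, -0.2], [-0.7, -0.4], [0.3, -0.2], [0.6, -0.6]]
```

Residuals are mostly under 1 px, so the rack is at about (0.568, -0.0185) with yaw -0.021. I work out the first move: behind the cap at y=+55, jaws aligned to rack y.

```bash
cat >> h.py <<'E'
Q=np.array([.5680,-.0186,-.021])
def go(*P):
    s=observe(); M=R.from_rotvec(s['ee_rot']).as_matrix()
    rr=(np.array(s['position'])-[Q[0],Q[1],0])@R.from_euler('z',Q[2]).as_matrix()
    a=np.degrees(np.arctan2(M[1,1],M[0,1])-Q[2])-90; a=(a+90)%180-90
    print('t',round(s['clock'],2),'rack tcp mm',(rr*1e3).round(1),'F',np.round(s['force'],1),'w',round(s['width']*91.8,1),'turn units',round(a/6,2),'tilt',M[:,2].round(3))
    for p in P: print(p,'shift units',tool(Q,np.array(p)/1e3).round(2))
E
python3 - <<'E'
from h import *
go((102,55,252),(102,55,125))
for n,px in(('side',(227,284)),('side',(294,237)),('side',(267,146))):
    p=camera_params(n); d=R.from_rotvec(p['orientation']).as_matrix()@np.linalg.inv(p['intrinsics'])@np.array([*px,1])
    X=p['xyz']-d*p['xyz'][2]/d[2]; print(px,X.round(3))
E
python3 -m jog '[0,0,0,0,-1, 0,0,0,0,-1, 0,0,0,0,-1, 0,0,0,0,-0.7]' 20; python3 -c "
from h import *
go((102,55,252),(102,55,125))"
```

```text
t 0.1 rack tcp mm [-333.8  585.5  251. ] F [-0.4  0.1  0. ] w 91.8 turn units -3.68 tilt [-0.    -0.001 -1.   ]
(102, 55, 252) shift units [-1.508e+01 -8.200e+00 -1.000e-02]
(102, 55, 125) shift units [-15.08  -8.2    3.16]
(227, 284) [0.562 0.17  0.   ]
(294, 237) [0.464 0.052 0.   ]
(267, 146) [ 0.558 -0.2    0.   ]
clock: 0.43
position: [0.2459, 0.5728, 0.249]
ee_rot: [-0.007, -3.14, 0.008]
force: [1.0, 0.2, 0.2]
width: 0.763
t 0.43 rack tcp mm [-334.4  584.5  249. ] F [1.  0.2 0.2] w 70.1 turn units 0.16 tilt [-0.001 -0.005 -1.   ]
(102, 55, 252) shift units [-10.69 -13.42  -0.02]
(102, 55, 125) shift units [-10.69 -13.4    3.16]
```

```bash
python3 -m jog '[0,-0.6,-0.75,0,0.1, 0,-0.6,-0.75,0,0, 0,-0.6,-0.75,0,0, 0,-0.6,-0.75,0,0, 0,-0.6,-0.75,0,0, 0,-0.6,-0.75,0,0, 0,-0.6,-0.75,0,0, 0,-0.6,-0.75,0,0, 0,-0.6,-0.75,0,0, 0,-0.6,-0.75,0,0, 0,-0.6,-0.75,0,0, 0,-0.6,-0.75,0,0, 0,-0.6,-0.75,0,0, 0,-0.6,-0.75,0,0, 0,-0.6,-0.75,0,0, 0,-0.6,-0.75,0,0]'; python3 -c "
from h import *
go((102,55,252),(102,55,125))"
```

```text
clock: 1.77
position: [0.6345, 0.0772, 0.2426]
ee_rot: [0.018, -3.128, 0.011]
force: [2.0, 0.3, 0.4]
width: -0.001
t 1.77 rack tcp mm [ 64.4  97.2 242.6] F [2.  0.3 0.4] w -0.1 turn units 0.31 tilt [-0.013 -0.007 -1.   ]
(102, 55, 252) shift units [-0.9  -1.09 -0.24]
(102, 55, 125) shift units [-0.94 -1.06  2.93]
```

```bash
python3 -m jog '[0,-0.5,-0.6,0,0.3, 0,-0.4,-0.5,0,0, 0,0,0,0.5,0, 0,0,0,0,0]'; python3 -c "
from h import *
import cv2
go((102,55,125))
p=camera_params('wrist');im=get_image('wrist')[:,:,::-1].copy()
for P in [(40,-55,80),(40,0,80),(40,55,80),(-30,-55,76.5),(72,95,45),(72,-95,45),(-57,95,38),(-57,-95,38)]:
    u=proj(p,w(Q,np.array(P)/1e3))[0];print(P,u.round(1))
    if 0<u[0]<512 and 0<u[1]<384: cv2.circle(im,tuple(int(v) for v in u.round()),2,(0,255,0),-1)
cv2.imwrite('pics/w1.png',cv2.resize(im,None,fx=1.5,fy=1.5))"
```

```text
clock: 2.1
position: [0.6751, 0.0177, 0.2198]
ee_rot: [-0.054, -3.128, 0.021]
force: [-1.2, 0.8, -0.7]
width: 0.005
t 2.1 rack tcp mm [106.3  38.5 219.8] F [-1.2  0.8 -0.7] w 0.5 turn units -0.13 tilt [-0.014 -0.013 -1.   ]
(102, 55, 125) shift units [0.08 0.44 2.37]
(40, -55, 80) [137.  113.8]
(40, 0, 80) [205.2 112.9]
(40, 55, 80) [274.  111.9]
(-30, -55, 76.5) [128.9  18.7]
(72, 95, 45) [315.4 146.2]
(72, -95, 45) [111.1 148.7]
(-57, 95, 38) [319.5  -8.7]
(-57, -95, 38) [95.5 -4.2]
```

View pics/w1.png

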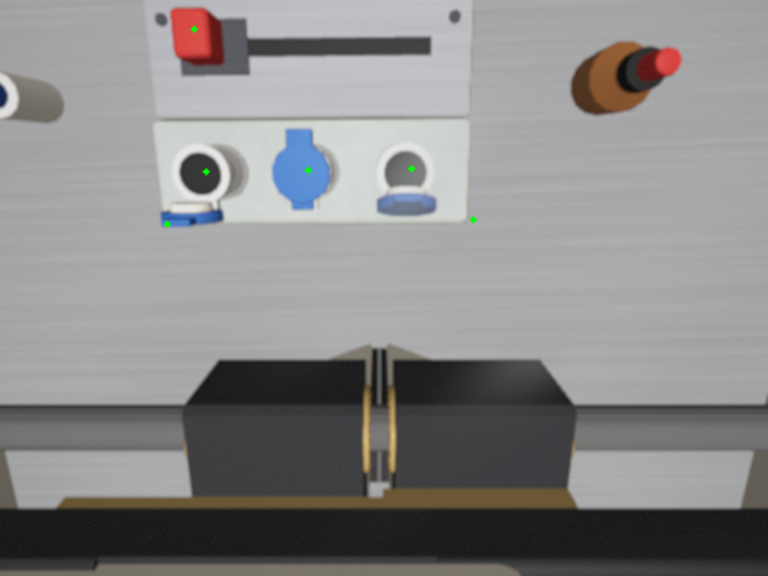

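The wrist view shows both open caps leaning to +x (caps at (190,216) and (406,203)), and the predicted dots agree to about 2 mm. Descending behind the +55 cap.

```bash
python3 -m jog '[0,0.05,0.4,0,-0.13, 0,0,0,0.8,0, 0,0,0,0.8,0, 0,0,0,0.7,0, 0,0,0,0,0, 0,0,0,0,0]'; python3 -c "
from h import *
go((102,55,125),(60,55,125))"
```

```text
clock: 2.65
position: [0.6745, 0.0445, 0.1348]
ee_rot: [-0.014, -3.138, 0.012]
force: [0.6, 0.1, 1.2]
width: 0.008
t 2.65 rack tcp mm [105.1  65.3 134.8] F [0.6 0.1 1.2] w 0.7 turn units 0.11 tilt [-0.003 -0.007 -1.   ]
(102, 55, 125) shift units [ 0.08 -0.25  0.25]
(60, 55, 125) shift units [ 1.13 -0.24  0.25]
```

```bash
python3 -m jog '[0,0,-0.22,0.22,0.1, 0,0,0,0,0, 0,0.3,0,0,0, 0,0.3,0,0,0, 0,0.3,0,0,0, 0,0.3,0,0,0, 0,0,0,0,0]'; python3 -c "
from h import *
go((30,55,125))"
```

```text
clock: 3.23
position: [0.6304, 0.0385, 0.1369]
ee_rot: [0.029, 3.129, -0.007]
force: [0.8, 0.3, -0.4]
width: 0.004
t 3.23 rack tcp mm [ 61.2  58.4 136.9] F [ 0.8  0.3 -0.4] w 0.4 turn units 0.02 tilt [ 0.012 -0.005 -1.   ]
(30, 55, 125) shift units [ 0.78 -0.08  0.29]
```

```bash
python3 -m jog '[0,0,-0.08,0.25,0, 0,0.2,0,0.05,0, 0,0.2,0,0.05,0, 0,0.2,0,0.05,0, 0,0.15,0,0,0, 0,0,0,0,0, 0,0,0,0,0]'; python3 -c "
from h import *
import cv2
go((32,55,112))
cv2.imwrite('pics/s1.png',cv2.resize(get_image('side')[100:260,160:340,::-1],None,fx=3,fy=3))"
```

```text
clock: 3.82
position: [0.6028, 0.035, 0.1229]
ee_rot: [0.031, 3.12, -0.005]
force: [1.1, -0.6, 0.5]
width: 0.009
t 3.82 rack tcp mm [ 33.6  54.3 122.9] F [ 1.1 -0.6  0.5] w 0.8 turn units 0.01 tilt [ 0.022 -0.004 -1.   ]
(32, 55, 112) shift units [0.05 0.02 0.27]
```

View pics/s1.png

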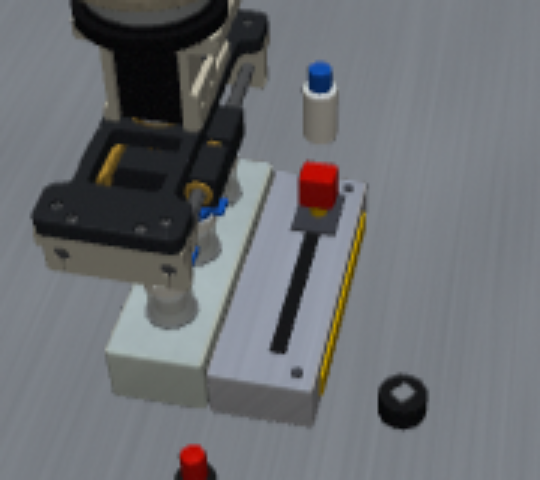

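The gripper hides the cap, though a little blue shows at (195,255) in front of the finger, so it has folded over. Pressing it down gently.

```bash
python3 -m jog '[0,0.05,0,0.1,0, 0,0,0,0.1,0, 0,0,0,0.08,0, 0,0,0,0.05,0, 0,0,0,0.05,0]'; python3 -c "
from h import *
go((32,55,112))"
```

```text
clock: 4.28
position: [0.601, 0.0351, 0.1118]
ee_rot: [0.031, 3.12, -0.004]
force: [-12.2, -0.1, 32.3]
width: 0.004
t 4.28 rack tcp mm [ 31.8  54.4 111.8] F [-12.2  -0.1  32.3] w 0.3 turn units 0.01 tilt [ 0.022 -0.003 -1.   ]
(32, 55, 112) shift units [-0.    0.01 -0.  ]
```

Firm contact at tip height 87 mm, exactly the shut height. Now lift, go back and across to the y=-55 cap.

```bash
python3 -m jog '[0,0,0,-0.5,0, 0,0,0,-0.6,0, 0,-0.6,0,0,0, 0,-0.6,0,0,0, 0,-0.5,0,0,0, 0,-0.1,-0.7,0,0, 0,0,-0.7,0,0, 0,0,-0.7,0,0, 0,0,-0.4,0,0, 0,0,0,0,0, 0,0,0,0,0]'; python3 -c "
from h import *
import cv2
go((104,-55,125))
cv2.imwrite('pics/s2.png',cv2.resize(get_image('side')[100:260,160:340,::-1],None,fx=3,fy=3))"
```

```text
clock: 5.2
position: [0.6718, -0.0672, 0.1535]
ee_rot: [0.024, 3.127, -0.001]
force: [-0.3, 0.7, -1.0]
width: 0.009
t 5.2 rack tcp mm [104.8 -46.4 153.5] F [-0.3  0.7 -1. ] w 0.8 turn units 0.06 tilt [ 0.014 -0.001 -1.   ]
(104, -55, 125) shift units [ 0.03 -0.21  0.71]
```

View pics/s2.png

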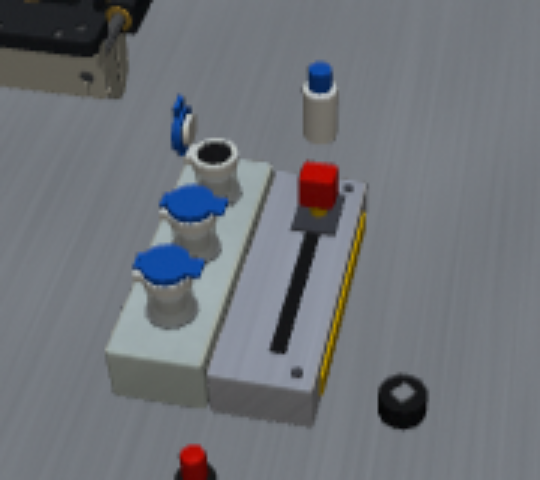

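The +55 cap (170,265) now lies flat like the middle one. Next is the -55 cap, still up at (183,125).

```bash
python3 -m jog '[0,0,-0.2,0.2,0, 0,0,0,0.5,0.05, 0,0,0,0,0, 0,0.25,0,0.02,0, 0,0.3,0,0.02,0, 0,0.3,0,0.02,0, 0,0.3,0,0.02,0, 0,0,0,0,0]'; python3 -c "
from h import *
go((32,-55,125))"
```

```text
clock: 5.92
position: [0.6283, -0.0664, 0.1203]
ee_rot: [0.011, 3.122, 0.003]
force: [0.3, -0.5, 0.3]
width: 0.007
t 5.92 rack tcp mm [ 61.2 -46.5 120.3] F [ 0.3 -0.5  0.3] w 0.6 turn units 0.13 tilt [ 0.02   0.002 -1.   ]
(32, -55, 125) shift units [ 0.73 -0.2  -0.13]
```

```bash
python3 -m jog '[0,0.15,-0.2,-0.02,0, 0,0.2,-0.05,0,0, 0,0.2,0,0,0, 0,0.15,0,0,0, 0,0,0,0,0, 0,0,0,0,0]'; python3 -c "
from h import *
go((32,-55,112))"
```

```text
clock: 6.42
position: [0.6, -0.075, 0.1222]
ee_rot: [0.006, 3.118, 0.005]
force: [1.5, -0.6, 0.8]
width: 0.005
t 6.42 rack tcp mm [ 33.2 -55.7 122.2] F [ 1.5 -0.6  0.8] w 0.5 turn units 0.17 tilt [ 0.023  0.003 -1.   ]
(32, -55, 112) shift units [0.04 0.02 0.25]
```

```bash
python3 -m jog '[0,0.05,0,0.1,0, 0,0,0,0.1,0, 0,0,0,0.08,0, 0,0,0,0.05,0, 0,0,0,0.04,0]'; python3 -c "
from h import *
go((32,-55,112))"
```

```text
clock: 6.83
position: [0.5981, -0.0749, 0.112]
ee_rot: [0.006, 3.118, 0.007]
force: [-8.6, 1.0, 23.2]
width: 0.005
t 6.83 rack tcp mm [ 31.2 -55.7 112. ] F [-8.6  1.  23.2] w 0.5 turn units 0.16 tilt [ 0.023  0.004 -1.   ]
(32, -55, 112) shift units [-0.02  0.02 -0.  ]
```

```bash
python3 -m jog '[0,0,0,-0.5,0, 0,0,0,-0.6,0, 50,0,0,-0.3,0.15, 50,0,0,0,0, 50,0,0,0,0]'; python3 -c "
from h import *
import cv2
go((-30,-55,140))
p=camera_params('wrist');im=get_image('wrist')[:,:,::-1].copy()
for P in [(-30,-55,76.5),(-57,95,38),(-57,-95,38),(9,95,38),(40,0,87)]:
    u=proj(p,w(Q,np.array(P)/1e3))[0];print(P,u.round(1))
    if 0<u[0]<512 and 0<u[1]<384: cv2.circle(im,tuple(int(v) for v in u.round()),2,(0,255,0),-1)
cv2.imwrite('pics/w2.png',cv2.resize(im,None,fx=1.5,fy=1.5))"
```

```text
clock: 7.25
position: [0.5954, -0.0749, 0.1676]
ee_rot: [0.031, 3.123, 0.007]
force: [-0.3, -0.2, -0.1]
width: 0.174
t 7.25 rack tcp mm [ 28.5 -55.7 167.6] F [-0.3 -0.2 -0.1] w 16.0 turn units 0.01 tilt [ 0.019  0.005 -1.   ]
(-30, -55, 140) shift units [1.48 0.02 0.66]
(-30, -55, 76.5) [252.6 121.6]
(-57, 95, 38) [453.8  80.5]
(-57, -95, 38) [198.5  80.1]
(9, 95, 38) [439.1 167.4]
(40, 0, 87) [332.5 226.8]
```

View pics/w2.png

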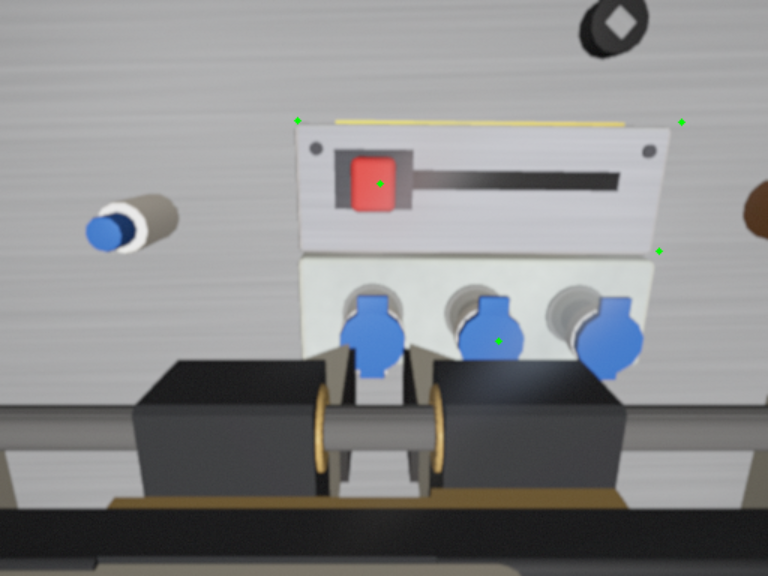

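All three caps are flat, and the knob top at (373,183) is about 2 mm towards -y of my prediction. Moving above the knob with the jaws open.

```bash
sed -i 's/-.0186,-.021/-.0200,-.021/' h.py; python3 -m jog '[50,0.7,0,0.2,0, 50,0.7,0,0.2,0, 50,0,0,0,0, 50,0,0,0,0]'; python3 -c "
from h import *
go((-30,-55,87))"
```

```text
clock: 7.63
position: [0.5359, -0.0732, 0.1444]
ee_rot: [0.027, 3.129, 0.007]
force: [1.2, 0.1, 0.3]
width: 0.507
t 7.63 rack tcp mm [-30.9 -53.9 144.4] F [1.2 0.1 0.3] w 46.5 turn units 0.03 tilt [ 0.012  0.004 -1.   ]
(-30, -55, 87) shift units [-0.01 -0.04  1.44]
```

```bash
python3 -m jog '[50,0,-0.04,0.5,0, 50,0,0,0.5,0, 50,0,0,0.35,0, 50,0,0,0,0, 50,0,0,0,0]'; python3 -c "
from h import *
import cv2
go((-30,-55,87))
cv2.imwrite('pics/s3.png',cv2.resize(get_image('side')[100:260,160:340,::-1],None,fx=3,fy=3))"
```

```text
clock: 8.05
position: [0.5377, -0.0744, 0.0859]
ee_rot: [0.025, 3.131, 0.007]
force: [0.3, 0.3, 0.2]
width: 0.543
t 8.05 rack tcp mm [-29.1 -55.   85.9] F [0.3 0.3 0.2] w 49.9 turn units 0.05 tilt [ 0.01   0.005 -1.   ]
(-30, -55, 87) shift units [ 0.02  0.   -0.03]
```

View pics/s3.png

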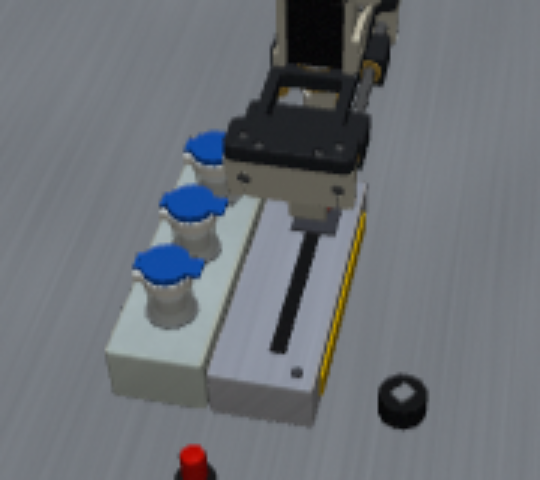

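The side view shows all three caps flat and the gripper over the knob. Closing on it.

```bash
python3 -m jog '[10,0,0,0,0, 10,0,0,0,0, 10,0,0,0,0, 10,0,0,0,0, 10,0,0,0,0, 10,0,0,0,0]' 35; python3 -c "
from h import *
go((-30,-55,77))"
```

```text
clock: 8.6
position: [0.54, -0.0746, 0.0889]
ee_rot: [0.025, 3.127, 0.007]
force: [0.9, -1.3, -7.0]
width: 0.216
t 8.6 rack tcp mm [-26.8 -55.2  88.9] F [ 0.9 -1.3 -7. ] w 19.8 turn units 0.05 tilt [ 0.015  0.004 -1.   ]
(-30, -55, 77) shift units [0.08 0.   0.3 ]
```

```bash
python3 -m jog '[10,0.03,0,0.08,0, 10,0,0,0.08,0, 10,0,0,0.06,0, 10,0,0,0.03,0, 10,0,0,0.03,0]'; python3 -c "
from h import *
go((-30,-55,77))"
```

```text
clock: 9.02
position: [0.5403, -0.0747, 0.0793]
ee_rot: [0.026, 3.123, 0.007]
force: [-8.1, 0.9, 30.2]
width: 0.216
t 9.02 rack tcp mm [-26.6 -55.3  79.3] F [-8.1  0.9 30.2] w 19.8 turn units 0.04 tilt [ 0.019  0.004 -1.   ]
(-30, -55, 77) shift units [0.09 0.01 0.06]
```

```bash
python3 -m jog '[10,0,0.1,0,0, 10,0,0.15,0,0, 10,0,0.15,0.01,0, 10,0,0.1,0.01,0]'; python3 -c "
from h import *
go((-30,-55,79))"
```

```text
clock: 9.35
position: [0.5405, -0.058, 0.08]
ee_rot: [0.033, 3.122, 0.003]
force: [-2.2, -2.2, 7.2]
width: 0.214
t 9.35 rack tcp mm [-26.7 -38.5  80. ] F [-2.2 -2.2  7.2] w 19.7 turn units 0.0 tilt [ 0.02   0.002 -1.   ]
(-30, -55, 79) shift units [ 0.08 -0.41  0.02]
```

```bash
python3 -m jog '[10,0,0.13,0.015,0, 10,0,0.13,0.015,0, 10,0,0.13,0.015,0, 10,0,0.13,0.015,0, 10,0,0.1,0.015,0, 10,0,0.05,0.015,0]'; python3 -c "
from h import *
go((-30,-55,79))"
```

```text
clock: 9.85
position: [0.5411, -0.0337, 0.0796]
ee_rot: [0.037, 3.12, -0.002]
force: [-3.3, -1.8, 13.5]
width: 0.213
t 9.85 rack tcp mm [-26.6 -14.3  79.6] F [-3.3 -1.8 13.5] w 19.6 turn units -0.03 tilt [ 0.021 -0.001 -1.   ]
(-30, -55, 79) shift units [ 0.08 -1.02  0.01]
```

```bash
python3 -m jog '[10,0,0.07,0.01,0, 10,0,0.07,0.01,0, 10,0,0.06,0.01,0, 10,0,0.05,0.01,0, 10,0,0.03,0.01,0]'; python3 -c "
from h import *
go((-30,-55,79))"
```

```text
clock: 10.27
position: [0.5413, -0.0246, 0.0796]
ee_rot: [0.04, 3.119, -0.005]
force: [-1.6, -1.1, 10.6]
width: 0.213
t 10.27 rack tcp mm [-26.6  -5.1  79.6] F [-1.6 -1.1 10.6] w 19.5 turn units -0.04 tilt [ 0.023 -0.004 -1.   ]
(-30, -55, 79) shift units [ 0.08 -1.25  0.02]
```

```bash
python3 -m jog '[10,0,0.03,0.01,0, 10,0,0.03,0.01,0, 10,0,0.03,0.01,0, 10,0,0.03,0.01,0]'; python3 -c "
from h import *
go()"
```

```text
clock: 10.6
position: [0.5414, -0.0218, 0.0797]
ee_rot: [0.042, 3.118, -0.008]
force: [-2.6, -1.5, 10.6]
width: 0.214
t 10.6 rack tcp mm [-26.6  -2.3  79.7] F [-2.6 -1.5 10.6] w 19.6 turn units -0.05 tilt [ 0.023 -0.006 -1.   ]
```

```bash
python3 -m jog '[10,0,0.03,0.01,0, 10,0,0.03,0.01,0, 10,0,0.03,0.01,0]'; python3 -c "
from h import *
go()"
```

```text
clock: 10.85
position: [0.5414, -0.0197, 0.0797]
ee_rot: [0.043, 3.117, -0.01]
force: [-2.8, -1.6, 10.2]
width: 0.215
t 10.85 rack tcp mm [-26.6  -0.3  79.7] F [-2.8 -1.6 10.2] w 19.8 turn units -0.06 tilt [ 0.024 -0.007 -1.   ]
```

```bash
python3 -m jog '[10,0,0.02,0.01,0, 10,0,0.02,0.01,0, 10,0,0.02,0.01,0, 10,0,0.02,0.01,0, 10,0,0.02,0.01,0, 10,0,0.02,0.01,0]'; python3 -c "
from h import *
go()"
```

```text
clock: 11.35
position: [0.5414, -0.0179, 0.0796]
ee_rot: [0.046, 3.116, -0.014]
force: [-2.5, -1.3, 9.5]
width: 0.213
t 11.35 rack tcp mm [-26.6   1.5  79.6] F [-2.5 -1.3  9.5] w 19.6 turn units -0.08 tilt [ 0.025 -0.009 -1.   ]
```

```bash
python3 -m jog '[10,0,0.025,0.01,0, 10,0,0.025,0.01,0, 10,0,0.025,0.01,0, 10,0,0.025,0.01,0, 10,0,0.025,0.01,0, 10,0,0.025,0.01,0, 10,0,0.025,0.01,0, 10,0,0.025,0.01,0, 10,0,0.025,0.01,0, 10,0,0.025,0.01,0]'; python3 -c "
from h import *
go()"
```

```text
clock: 12.18
position: [0.5415, -0.013, 0.0797]
ee_rot: [0.05, 3.114, -0.02]
force: [-2.5, -1.8, 10.4]
width: 0.211
t 12.18 rack tcp mm [-26.6   6.4  79.7] F [-2.5 -1.8 10.4] w 19.4 turn units -0.11 tilt [ 0.027 -0.013 -1.   ]
```

```bash
python3 -m jog '[10,0,0.025,0.01,0, 10,0,0.025,0.01,0, 10,0,0.025,0.01,0, 10,0,0.025,0.01,0, 10,0,0.025,0.01,0, 10,0,0.025,0.01,0, 10,0,0.025,0.01,0, 10,0,0.025,0.01,0, 10,0,0.025,0.01,0, 10,0,0.025,0.01,0]'; python3 -c "
from h import *
go()"
```

```text
clock: 13.02
position: [0.5417, -0.0078, 0.0796]
ee_rot: [0.053, 3.112, -0.026]
force: [-1.3, -1.5, 10.3]
width: 0.213
t 13.02 rack tcp mm [-26.6  11.6  79.6] F [-1.3 -1.5 10.3] w 19.6 turn units -0.13 tilt [ 0.028 -0.017 -0.999]
```

```bash
python3 -m jog '[10,0,0.025,0.01,0, 10,0,0.025,0.01,0, 10,0,0.025,0.01,0, 10,0,0.025,0.01,0, 10,0,0.025,0.01,0, 10,0,0.025,0.01,0, 10,0,0.025,0.01,0, 10,0,0.025,0.01,0, 10,0,0.025,0.01,0, 10,0,0.025,0.01,0]'; python3 -c "
from h import *
go()"
```

```text
clock: 13.85
position: [0.5418, -0.0039, 0.0796]
ee_rot: [0.057, 3.111, -0.034]
force: [-1.3, -3.6, 11.3]
width: 0.213
t 13.85 rack tcp mm [-26.6  15.5  79.6] F [-1.3 -3.6 11.3] w 19.6 turn units -0.15 tilt [ 0.03  -0.022 -0.999]
```

Travel fell short and the force rose (-3.6 N), so this may be the stop. Checking gently.

```bash
python3 -m jog '[10,0,0.025,0.01,0, 10,0,0.025,0.01,0, 10,0,0.025,0.01,0]'; python3 -c "
from h import *
go()"
```

```text
clock: 14.1
position: [0.5418, -0.0039, 0.0796]
ee_rot: [0.06, 3.11, -0.038]
force: [-2.8, -3.9, 11.0]
width: 0.212
t 14.1 rack tcp mm [-26.5  15.6  79.6] F [-2.8 -3.9 11. ] w 19.4 turn units -0.17 tilt [ 0.03  -0.025 -0.999]
```

```bash
python3 -m jog '[10,0,0.035,0.01,0, 10,0,0.035,0.01,0, 10,0,0.035,0.01,0]'; python3 -c "
from h import *
go()"
```

```text
clock: 14.35
position: [0.5418, -0.0037, 0.0795]
ee_rot: [0.064, 3.11, -0.044]
force: [-3.1, -4.7, 11.7]
width: 0.216
t 14.35 rack tcp mm [-26.5  15.8  79.5] F [-3.1 -4.7 11.7] w 19.8 turn units -0.2 tilt [ 0.03  -0.029 -0.999]
```

```bash
python3 -m jog '[10,0,0.06,0.01,0, 10,0,0.06,0.01,0]'; python3 -c "
from h import *
go()"
```

```text
clock: 14.52
position: [0.5418, -0.0034, 0.0795]
ee_rot: [0.069, 3.109, -0.051]
force: [-1.1, -7.9, 10.6]
width: 0.216
t 14.52 rack tcp mm [-26.5  16.1  79.5] F [-1.1 -7.9 10.6] w 19.8 turn units -0.23 tilt [ 0.03  -0.033 -0.999]
```

The stop is confirmed at about 71 mm: force rose to 8 N with no travel. Now I let go.

```bash
python3 -m jog '[10,0,0.01,0,0, 45,0,0,0,0, 45,0,0,0,0, 45,0,0,0,0, 45,0,0,0,0, 45,0,0,0,0]'; python3 -c "
from h import *
go()"; python3 -m jog '[45,0,0,-0.4,0, 45,0,0,-0.6,0, 45,0,0,-0.7,0, 45,-0.7,0,-0.6,0, 45,-0.9,0,0,0, 45,-0.9,0,0,0, 45,-0.9,0,0,0, 45,0,0,0,0, 45,0,0,0,0]'; python3 -c "
from h import *
import cv2
go()
a=cv2.resize(get_image('side')[100:260,160:340,::-1],None,fx=2.2,fy=2.2,interpolation=2);b=cv2.resize(get_image('scene')[120:280,150:330,::-1],None,fx=2.2,fy=2.2,interpolation=2)
cv2.imwrite('pics/f.png',np.hstack([a,b]))
for n in('side','scene'):
  for z in(67.5,76.5): print(n,z,proj(camera_params(n),w(Q,[-.030,.0155,z/1e3])).round(1))
  im=get_image(n).astype(int);m=(im[...,0]>110)&(im[...,1]<60)&(im[...,2]<60);m[:,:200]=0;m[200:]=0;m[:120]=0;v,u=np.where(m[:,:300]);print('red rows',v.min(),v.max(),'cols',u.min(),u.max())"
```

```text
clock: 15.02
position: [0.5412, -0.0041, 0.0788]
ee_rot: [0.07, 3.111, -0.053]
force: [-0.6, -1.4, 0.4]
width: 0.481
t 15.02 rack tcp mm [-27.2  15.3  78.8] F [-0.6 -1.4  0.4] w 44.2 turn units -0.23 tilt [ 0.029 -0.034 -0.999]
clock: 15.77
position: [0.6759, -0.0051, 0.1758]
ee_rot: [0.064, 3.118, -0.051]
force: [-0.4, -0.2, -0.1]
width: 0.493
t 15.77 rack tcp mm [107.5  17.2 175.8] F [-0.4 -0.2 -0.1] w 45.3 turn units -0.2 tilt [ 0.022 -0.033 -0.999]
side 67.5 [[259.4 185.2]]
side 76.5 [[259.3 181.7]]
red rows 179 186 cols 252 264
scene 67.5 [[249.6 188.3]]
scene 76.5 [[249.5 184.4]]
red rows 182 189 cols 243 255
```

View pics/f.png

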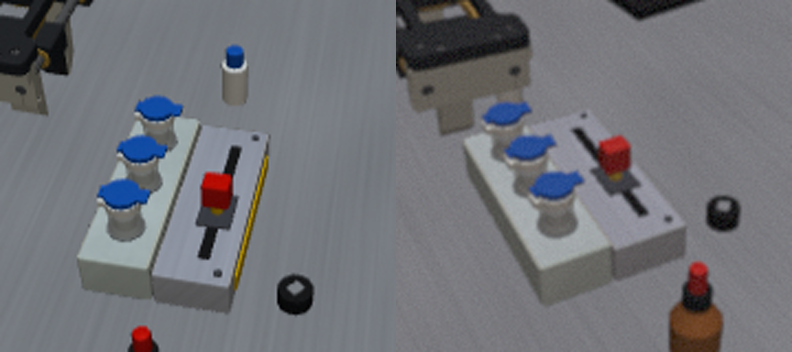

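Both views show the knob up at about row 181 in side and 184 in scene, where a raised knob should be. The yellow stem is visible and all caps are flat. The gripper is clear, so I hand in.

```bash
python3 -c "
from cell import *
print(sign_off())"
```

```text
the job is handed in; nothing more can be done
None
```

The job is done and handed in at about 16 s on the robot's clock. Both open caps (at rack y = ±55 mm) were pushed over and pressed shut. Then I pinched the red knob, pressed it down, slid it to its end stop and let go.

- **Caps:** each met firm contact at a tip height of about 87 mm, the shut height, with 23 to 32 N. The final pictures show all three lying flat.
- **Lock:** the stop was at about 71 mm of travel. I read at most 8 N against it, between moves rather than continuously. After letting go, the knob stands up in the end position, with its yellow stem showing. Its place in both cameras fits the raised height (76.5 mm) rather than the pressed one.
- **Surroundings:** the two bottles and the specimen look unmoved in the pictures, judged by eye rather than measured. The gripper ended well clear, touching nothing.
- **What disagreed:** the wrist camera put the rack about 2 mm further towards -y than the fixed cameras, so I shifted my estimate by 1.4 mm. The gripper held the knob about 3 mm off centre in rack x by that estimate. During the slow slide it tilted about 2 degrees, which did not affect the result.

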